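# Set up the espresso station

### The job

Set up the espresso station for the next shift: stand the wide cup in the middle of the scale's weighing pan, put the medium cup inside it and the slim cup inside the medium one, each all the way down. Stand the tamper on its steel foot in the middle of the tamping-mat pocket nearer to the scale, and the leveller right way up in the middle of the other pocket. Set everything down gently, dropping nothing and not pressing hard on the scale or the mat, and do not disturb the milk jug, the espresso cup or the knock box.

Things in the scene. Friction and masses are not known exactly. Their poses are not given: they have to be found in the camera images.
- wide_cup: Loose, upright; origin at the centre of its underside, z up its axis. Widest and lowest of three plain open steel cups: 64 mm across, 46 mm tall, wall 3 mm, inner floor 5 mm above the underside. Straight sides above 22 mm, below it tapering to a foot 52 mm across; mouth 58 mm across inside. About 0.16 kg.
- medium_cup: Loose, upright; origin at the centre of its underside, z up its axis. Middle one of three plain open steel cups: 49 mm across, 62 mm tall, wall 3 mm, inner floor 5 mm above the underside. Straight sides above 22 mm, below it tapering to a foot 38 mm across; mouth 43 mm across inside. Nested in the wide cup, its rim is 21 mm above that cup's rim. About 0.12 kg.
- slim_cup: Loose, upright; origin at the centre of its underside, z up its axis. Slimmest and tallest of three plain open steel cups: 34 mm across, 80 mm tall, wall 3 mm, inner floor 5 mm above the underside. Straight sides above 22 mm, below it tapering to a foot 26 mm across. Nested in the medium cup, its rim is 23 mm above that cup's rim. About 0.09 kg.
- tamper: Loose, upright; origin at the centre of its underside, z up its axis. Coffee tamper, 94 mm tall: round steel foot 58 mm across and 18 mm high, a narrow neck, and above it a dark wooden handle 34 mm across, straight-sided from 44 to 86 mm above the underside. About 0.35 kg.
- leveller: Loose, upright; origin at the centre of its underside, z up its axis. Coffee leveller, a solid two-step metal puck 36 mm tall: lower disc 52 mm across and 14 mm high, above it a collar 58 mm across and 22 mm high with a dark round inlay on top. About 0.3 kg.
- scale: Fixed grey bench scale with a steel weighing pan (104 mm along x, 122 mm along y). The pan's upper face is level, 28 mm above the table, and does not sink. Origin on the table straight under the middle of the pan; display strip on its -x side; whole scale 150 mm along x (from -91 to +59) and 130 mm along y. z up.
- mat: Fixed black rubber tamping mat with grey rims, 100 mm along x, 200 mm along y. Two equal shallow pockets side by side along y, centred at y = +50 and -50 mm (x = 0) of its frame, floors 5 mm above the table, each about 92 by 94 mm inside a rim 4 mm wide and 3 mm high that also runs between them. Origin on the table under the mat's middle; z up. The scale stands beyond one of its two ends.
- jug: Bystander: steel milk jug, 84 mm across at the foot, 95 mm tall, with a handle on its +x side reaching 70 mm from its axis. Loose; origin at the centre of its underside.
- espresso_cup: Bystander: white ceramic espresso cup with a handle on its +y side, 66 mm across, 58 mm tall. Loose; origin at the centre of its underside.
- knock_box: Bystander: black round knock box, 104 mm across, 85 mm tall, open on top with a rubber-covered bar across its mouth. Loose; origin at the centre of its underside.
Things that resemble listed ones, but are neither listed nor needed, are in the scene too. Leave any orange look-alike of the wide_cup alone. Leave any orange look-alike of the tamper alone.

How it is judged:
At the end, for the whole second after the job is handed in: Wide cup on the scale within 15 mm of the pan's middle; medium in wide, slim in medium, down on their floors, axes within 10 mm; tamper in the pocket nearer the scale, leveller in the other, each within 15 mm (mat x and y) of its middle; all upright to 0.12 rad, let go, at rest (horizontal distance between wide_cup and scale below 0.015 m and z of wide_cup in the frame of scale between 0.024 and 0.033 m and horizontal distance between medium_cup and wide_cup below 0.01 m and z of medium_cup in the frame of wide_cup between 0.002 and 0.01 m and horizontal distance between slim_cup and medium_cup below 0.01 m and z of slim_cup in the frame of medium_cup between 0.002 and 0.01 m and ((y of scale in the frame of mat above 0 m and x of tamper in the frame of mat between -0.015 and 0.015 m and y of tamper in the frame of mat between 0.035 and 0.065 m and z of tamper in the frame of mat between 0.002 and 0.009 m and x of leveller in the frame of mat between -0.015 and 0.015 m and y of leveller in the frame of mat between -0.065 and -0.035 m and z of leveller in the frame of mat between 0.002 and 0.009 m) or (y of scale in the frame of mat below 0 m and x of tamper in the frame of mat between -0.015 and 0.015 m and y of tamper in the frame of mat between -0.065 and -0.035 m and z of tamper in the frame of mat between 0.002 and 0.009 m and x of leveller in the frame of mat between -0.015 and 0.015 m and y of leveller in the frame of mat between 0.035 and 0.065 m and z of leveller in the frame of mat between 0.002 and 0.009 m)) and angle between each of wide_cup, medium_cup, slim_cup, tamper, leveller's own z axis and vertical below 0.12 rad and linear speed of each of wide_cup, medium_cup, slim_cup, tamper, leveller below 0.02 m/s and angular speed of each of wide_cup, medium_cup, slim_cup, tamper, leveller below 0.2 rad/s); the robot touches nothing.
It fails at once if the milk jug is shifted by more than 25 mm or tipped (distance of jug from where it was at the start of the episode above 0.025 m or angle between jug's own z axis and vertical above 0.25 rad).
It fails at once if the espresso cup is shifted by more than 25 mm or tipped (distance of espresso_cup from where it was at the start of the episode above 0.025 m or angle between espresso_cup's own z axis and vertical above 0.25 rad).
It fails at once if the knock box is shifted by more than 25 mm or tipped (distance of knock_box from where it was at the start of the episode above 0.025 m or angle between knock_box's own z axis and vertical above 0.25 rad).
It fails at once if the scale or the tamping mat is struck or pressed with more than 60 N (contact force between any of scale, mat and anything else above 60 N).
It fails at once if one of the five things is dropped (falls freely at over 0.6 m/s, from some 2 cm) ((linear speed of wide_cup above 0.6 m/s and contact force between wide_cup and anything else below 0.01 N) or (linear speed of medium_cup above 0.6 m/s and contact force between medium_cup and anything else below 0.01 N) or (linear speed of slim_cup above 0.6 m/s and contact force between slim_cup and anything else below 0.01 N) or (linear speed of tamper above 0.6 m/s and contact force between tamper and anything else below 0.01 N) or (linear speed of leveller above 0.6 m/s and contact force between leveller and anything else below 0.01 N)).
It also fails if it takes over 128 s, if anything falls off the work surface, if the arm or the gripper's body presses on something with over 40 N, if the wrist force passes 120 N, or if a joint passes its speed limit or range.

### The arm

A 6-joint arm with a two-finger parallel gripper is mounted at the origin on the work surface. World frame = base frame: x ahead of the robot, y to its left, z up, the work surface at z = 0. Lengths are in m, angles in rad, forces in N, time in s.
With the tool pointing down it reaches from about 0.35 to 0.8 m from the base axis. Payload 7.3 kg.
Tool frame: the origin (TCP) lies between the finger pads; the fingertips stand 25 mm ahead of it and the grasp point (between the pads) lies 6 mm ahead of it (r.tip_extent is the distance from the TCP to the fingertips, in m); z points along the fingers, y is the direction in which the jaws open and shut (so a half turn about z gives the same grasp; the last joint's range is limited). The gripper opens to 85 mm and grips with 20 to 120 N. Pads are 22 mm wide; open, the fingers measure 114 mm over their backs; the gripper's body (76 mm by 85 mm) begins 54 mm behind the grasp point. The pads swing forward as they close: fully open they stand 13 mm farther back than shut.
Start: joints at [1.186, 0.342, 1.524, -0, 1.275, -0.146], TCP at [0.124, 0.51, 0.227] pointing down, gripper open.
Joint ranges: [-2.53, 2.53], [-0.77, 2.02], [0.04, 2.7], [-1, 4.14], [0.28, 2.66], [-3.11, 3.11]. Speed limits (rad/s): [2.57, 2.57, 3.14, 3.14, 3.14, 3.14].

### API

Orientations are given as a unit quaternion [x, y, z, w].
In Python, from workcell import r, command_gripper, optics gives the robot as it stands. The module is installed in compiled form; this text tells all that it offers. Calls block until the motion is done:
- r.reach(position, orientation): joint-space move of the TCP to a pose.
- r.move_straight(position, orientation=None, speed=0.15, max_force=None): straight line of the TCP; orientation=None keeps the orientation; speed is the mean speed in m/s. With max_force (N) it stops when the force on the tool has changed by that much, and returns True; else False.
- r.movej(angles): joint-space move.
- command_gripper(opening, force=None): finger opening in m; force is the grip in N (None keeps the last); returns when the fingers have stopped.
- r.hold(seconds).
- r.solve_ik(position, orientation): joint angles nearest the present ones, or None.
- r.read_state(): the state.
- optics.get_image(name): name is "side" or "top" or "wrist"; returns (picture, depth): 400x640x3 uint8, red, green, blue; 400x640 float32, m along the optical axis (not along the pixel's ray), 0 where there is no reading.
- optics.camera_model(name): a dict with "K" (3x3 intrinsics, pixels), "R" (3x3) and "t" (3): a world point X has camera coordinates R X + t; the wrist camera has in their place "tool_from_camera" (4x4, takes a point from camera to tool coordinates, whose origin is the TCP and whose axes are the flange's). Camera axes: x right, y down, z forward; pixel columns grow to the right and rows downward; lengths in m; the calibration is good to about 2 mm. The wrist camera is an equidistant fisheye: a pixel r from the principal point sees the ray r / f radians off the axis. A picture is of the moment at which its call begins: read the wrist's pose just before it. camera_model takes no time and is no camera call.
A pose or a line that the arm cannot do raises r.PlanningError and nothing moves.
- r.finish_job(): hands the job in, once; it reports no verdict.
The state is a dict: "time_s": time; "joint_positions": joint angles; "dq": joint speeds; "tau": joint torques, N m; "eef_pos": TCP position; "eef_rot": TCP orientation; "contact_force": force on the tool from outside, world axes, zero at the start; "torque": the same for the moment, N m; "grip_width": finger opening in m.
Only numpy, scipy, OpenCV 4.12 (cv2) and the standard library are available. Lean on these libraries where they do the work, as an engineer would, in place of code of your own. Each camera call takes 0.05 s, during which the arm holds its last target.

## Working session

There is one attempt and no reset: what is moved stays moved. The work goes in short steps, each a Python script; the robot and the scene stay as the last script left them, time stands still between calls to the robot, and variables do not carry over. Pictures are saved under pics/ and viewed, and the job is handed in when it is done.

```bash
mkdir -p pics
python3 - <<'E'
from workcell import r, command_gripper, optics
import cv2,numpy as np
for n in("top","side"):
    im,d=optics.get_image(n); cv2.imwrite(f"pics/{n}0.png",im[:,:,::-1]); np.savez(f"{n}0.npz",im=im,d=d)
    m=optics.camera_model(n); print(n,{k:np.round(v,4).tolist() for k,v in m.items() if k in"KRt"}, d.min(),d.max())
print(r.read_state()["time_s"],r.read_state()["eef_rot"]); print(optics.camera_model("wrist"),r.tip_extent)
E
```

```text
top {'K': [[376.1948, 0.0, 314.8533], [0.0, 376.1948, 204.2391], [0.0, 0.0, 1.0]], 'R': [[0.0714, -0.9974, 0.0037], [-0.969, -0.0703, -0.2368], [0.2365, 0.0134, -0.9715]], 't': [-0.0393, 0.5454, 1.0361]} 0.0 2.2531164
side {'K': [[449.2873, 0.0, 321.3634], [0.0, 449.2873, 204.4709], [0.0, 0.0, 1.0]], 'R': [[0.9965, -0.0811, -0.0216], [-0.0616, -0.5313, -0.8449], [0.0571, 0.8433, -0.5344]], 't': [-0.5446, 0.0684, 1.3367]} 0.0 3.4244018
0.1 [ 1.19089017e-01  9.92883356e-01 -6.50670685e-04 -1.55275173e-04]
{'K': array([[309.70691629,   0.        , 318.4796638 ],
       [  0.        , 309.70691629, 197.22767655],
       [  0.        ,   0.        ,   1.        ]]), 'tool_from_camera': array([[-1.19963010e-03, -9.56366352e-01, -2.92167694e-01,
         7.35901536e-02],
       [ 9.99999193e-01, -1.26932950e-03,  4.89954519e-05,
        -1.90545654e-05],
       [-4.17714673e-04, -2.92167399e-01,  9.56367103e-01,
        -1.46655484e-01],
       [ 0.00000000e+00,  0.00000000e+00,  0.00000000e+00,
         1.00000000e+00]])} 0.025
```

View pics/top0.png

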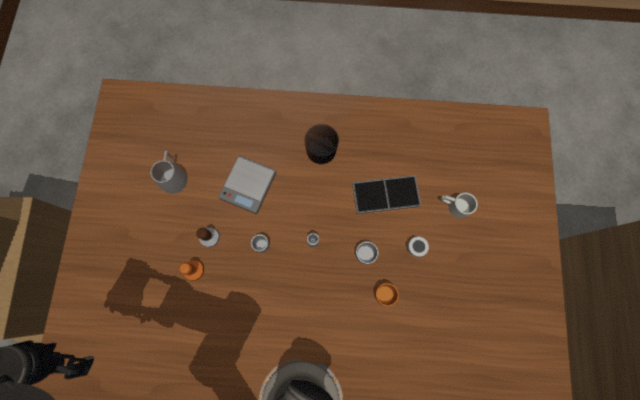

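View pics/side0.png

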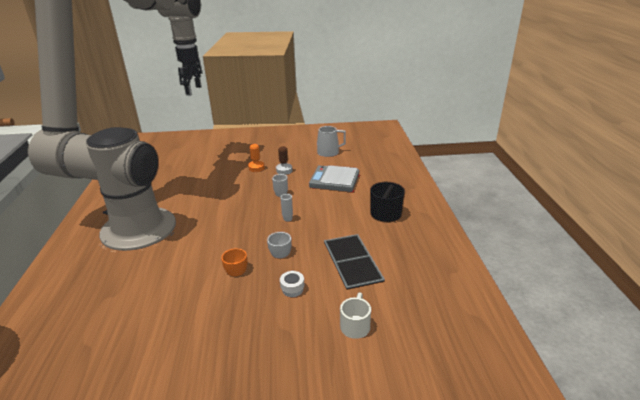

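The top view shows the tamper (207,237), medium cup (260,243), slim cup (312,239), wide cup (367,252) and leveller (418,246). The scale is at (247,185), the mat at (387,195), the jug at (168,177), the knock box at (321,143) and the espresso cup at (462,205). The orange look-alikes are at (191,269) and (386,293). Next I'll cluster points from the depth image.

```bash
cat > h.py <<'E'
from workcell import r, command_gripper, optics
import cv2,numpy as np
from scipy.spatial.transform import Rotation as Ro
def cloud(n,d):
    m=optics.camera_model(n);K=m["K"];v,u=np.mgrid[:400,:640]
    c=np.stack([(u-K[0,2])/K[0,0]*d,(v-K[1,2])/K[1,1]*d,d],-1)
    return (c-m["t"])@m["R"]
def down(a):  # tool z down, tool y (jaw axis) at world angle a
    y=np.array([np.cos(a),np.sin(a),0]);z=np.array([0,0,-1.]);x=np.cross(y,z)
    return Ro.from_matrix(np.stack([x,y,z],1)).as_quat()
def wray(u,v,st):
    """world rays from the wrist cam: returns origin, dirs"""
    m=optics.camera_model("wrist");K=m["K"];T=m["tool_from_camera"]
    x=(np.asarray(u,float)-K[0,2])/K[0,0];y=(np.asarray(v,float)-K[1,2])/K[1,1]
    th=np.hypot(x,y);s=np.where(th>1e-9,np.sin(th)/np.maximum(th,1e-9),1)
    dc=np.stack([x*s,y*s,np.cos(th)],-1)
    R=Ro.from_quat(st["eef_rot"]).as_matrix()
    return R@T[:3,3]+np.array(st["eef_pos"]), dc@T[:3,:3].T@R.T
def wplane(u,v,z,st):
    o,d=wray(u,v,st);t=(z-o[2])/d[...,2];return o+d*t[...,None]
def wcloud(d,st):
    v,u=np.mgrid[:400,:640];m=optics.camera_model("wrist");K=m["K"]
    o,dr=wray(u,v,st);th=np.hypot((u-K[0,2])/K[0,0],(v-K[1,2])/K[1,1])
    return o+dr*(d/np.maximum(np.cos(th),.05))[...,None]
def circ(P):
    """algebraic LSQ circle with trimming"""
    P=np.asarray(P)[:,:2]
    for _ in range(6):
        A=np.c_[2*P,np.ones(len(P))];s=np.linalg.lstsq(A,(P**2).sum(1),rcond=None)[0]
        R=np.sqrt(s[2]+s[:2]@s[:2]);e=abs(np.hypot(*(P-s[:2]).T)-R);P=P[e<=max(.001,2*np.median(e))]
    return s[:2],R,len(P),e.mean()
E
python3 - <<'E'
from h import *
for n in("top","side"):
    f=np.load(n+"0.npz");P=cloud(n,f["d"]);x,y,z=np.moveaxis(P,-1,0)
    t=(x>.25)&(x<.95)&(abs(y)<.75)&(f["d"]>0)
    print(n,"table z",np.median(z[t]))
    m=(t&(z>.007)&(z<.2)).astype(np.uint8)
    k,L,S,C=cv2.connectedComponentsWithStats(m)
    for i in range(1,k):
        if S[i,4]<30: continue
        q=P[L==i];zm=np.percentile(q[:,2],97);top=q[q[:,2]>zm-.008]
        print(np.round(C[i]),S[i,4],"zmax %.3f"%zm,"top mean",top.mean(0).round(3),"ext",np.ptp(top,axis=0).round(3),circ(top)[0].round(3))
    print(r.read_state()['time_s'])
E
```

```text
top table z 0.0007037752427464954
[321. 143.] 935 zmax 0.087 top mean [ 0.743 -0.004  0.084] ext [0.105 0.103 0.011] [ 0.741 -0.005]
[168. 175.] 840 zmax 0.096 top mean [0.605 0.448 0.093] ext [0.087 0.07  0.013] [0.606 0.45 ]
[247. 185.] 2004 zmax 0.032 top mean [0.609 0.213 0.028] ext [0.173 0.163 0.012] [0.608 0.214]
[362. 183.] 52 zmax 0.014 top mean [ 0.64  -0.141  0.009] ext [0.025 0.068 0.008] [ 0.641 -0.143]
[388. 199.] 69 zmax 0.011 top mean [ 0.593 -0.224  0.009] ext [0.071 0.032 0.005] [ 0.594 -0.243]
[460. 204.] 485 zmax 0.060 top mean [ 0.584 -0.441  0.057] ext [0.065 0.088 0.01 ] [ 0.583 -0.442]
[369. 208.] 49 zmax 0.011 top mean [ 0.559 -0.165  0.009] ext [0.033 0.055 0.004] [ 0.564 -0.164]
[207. 236.] 345 zmax 0.095 top mean [0.435 0.311 0.093] ext [0.029 0.031 0.01 ] [0.435 0.312]
[312. 240.] 116 zmax 0.083 top mean [ 0.443 -0.     0.08 ] ext [0.032 0.032 0.009] [0.442 0.   ]
[259. 243.] 182 zmax 0.065 top mean [0.422 0.151 0.062] ext [0.046 0.046 0.009] [0.422 0.152]
[417. 247.] 327 zmax 0.041 top mean [ 0.449 -0.31   0.037] ext [0.056 0.056 0.009] [ 0.449 -0.31 ]
[
[... 507 characters left out ...]
.334 0.338]
[283. 183.] 833 zmax 0.089 top mean [0.437 0.303 0.088] ext [0.032 0.032 0.012] [0.437 0.307]
[334. 177.] 983 zmax 0.029 top mean [0.611 0.204 0.025] ext [0.173 0.163 0.011] [0.61  0.206]
[386. 200.] 1176 zmax 0.084 top mean [ 0.742 -0.01   0.08 ] ext [0.102 0.106 0.011] [ 0.742 -0.009]
[279. 243.] 487 zmax 0.045 top mean [ 0.419 -0.164  0.042] ext [0.062 0.068 0.009] [ 0.421 -0.162]
[235. 261.] 542 zmax 0.046 top mean [ 0.307 -0.226  0.043] ext [0.061 0.066 0.01 ] [ 0.306 -0.225]
[292. 282.] 469 zmax 0.038 top mean [ 0.45  -0.316  0.035] ext [0.056 0.06  0.009] [ 0.45  -0.315]
[355. 316.] 1017 zmax 0.057 top mean [ 0.584 -0.448  0.055] ext [0.065 0.086 0.01 ] [ 0.584 -0.448]
0.1
```

The cluster heights and widths match the listed sizes. The two cameras agree to about 6 mm. I'll refine with wrist views.

Run:
```python
from h import *
for i,(p) in enumerate([(0.48,0.2,.27),(0.48,-0.2,.27)]):
    q=down(np.pi/2)
    print(r.solve_ik(p,q))
    r.reach(p,q)
    st=r.read_state(); im,d=optics.get_image("wrist"); cv2.imwrite(f"pics/w{i}.png",im[:,:,::-1])
    np.savez(f"w{i}.npz",im=im,d=d,eef_pos=st["eef_pos"],eef_rot=st["eef_rot"])
    print(st["time_s"],np.round(st["eef_pos"],4),st["joint_positions"],st["contact_force"])
```

```text
[ 2.47334251e-01  3.02092693e-01  1.46069112e+00 -4.44089210e-16
  1.37880884e+00 -1.32346208e+00]
1.8333 [0.4796 0.2007 0.2699] [ 2.48674541e-01  3.02070872e-01  1.46094128e+00  2.98349794e-04
  1.37888101e+00 -1.32299282e+00] [-0.90026436  1.46507163 -0.1989235 ]
[-5.42247988e-01  3.02092693e-01  1.46069112e+00 -4.44089210e-16
  1.37880884e+00 -2.11304431e+00]
3.3667 [ 0.4803 -0.199   0.27  ] [-5.40523592e-01  3.01918591e-01  1.46082549e+00  3.93013634e-04
  1.37889316e+00 -2.11258280e+00] [0.58269186 0.78822064 0.35717603]
```

View pics/w0.png

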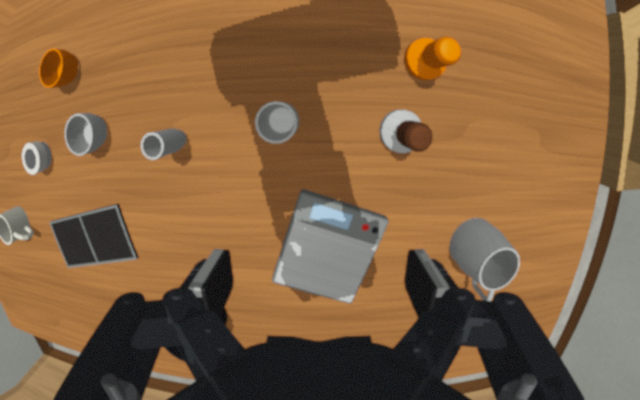

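View pics/w1.png

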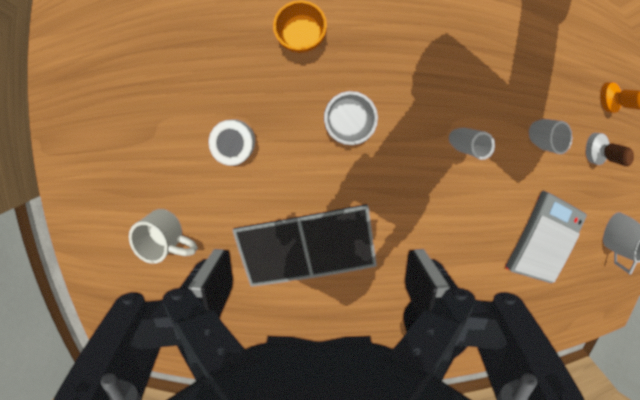

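The first wrist view shows the scale (330,245) with its display strip toward the top, the medium cup (276,122) and the tamper (407,132). The second shows the mat (305,245), wide cup (351,118), leveller (231,143) and slim cup (472,143). Now I'll measure on planes.

```bash
python3 - <<'E'
from h import *
F=[dict(np.load(f"w{i}.npz")) for i in(0,1)]
def top(f,xy,h,rad=.06,tol=.006):
    P=wcloud(f["d"],f);m=(np.hypot(P[...,0]-xy[0],P[...,1]-xy[1])<rad)&(abs(P[...,2]-h)<tol)
    q=P[m];return q
for i,n,xy,h in[(0,"medium",(.422,.15),.062),(0,"tamper",(.436,.308),.094),(1,"slim",(.443,-.003),.08),(1,"wide",(.419,-.162),.046),(1,"lev",(.449,-.313),.036),(0,"slim",(.443,-.003),.08)]:
    q=top(F[i],xy,h)
    if len(q)<5: print(n,len(q));continue
    (c,s,a)=cv2.minAreaRect(q[:,:2].astype(np.float32)); ce,R=cv2.minEnclosingCircle(q[:,:2].astype(np.float32))
    print(n,i,"n",len(q),"z",np.percentile(q[:,2],[5,50,95]).round(4),"rect",np.round(c,4),np.round(s,4),"enc",np.round(ce,4),round(R,4))
def rect(q,n):
    c,s,a=cv2.minAreaRect(q[:,:2].astype(np.float32));b=cv2.boxPoints((c,s,a));print(n,np.round(c,4),np.round(s,4),round(a,2),"box",b.round(3).tolist())
P=wcloud(F[0]["d"],F[0]);print("table z w0",np.median(P[...,2][(F[0]['d']>0)&(abs(P[...,0]-.4)<.1)&(abs(P[...,1]-.2)<.2)]))
m=(P[...,2]>.015)&(P[...,2]<.04)&(abs(P[...,0]-.61)<.11)&(abs(P[...,1]-.21)<.12)
m=cv2.morphologyEx(m.astype(np.uint8),cv2.MORPH_OPEN,np.ones((3,3)))>0
rect(P[m],"scale all")
v,u=np.nonzero(m);print("scale px",u.min(),u.max(),v.min(),v.max(),np.unique(P[m][:,2].round(3),return_counts=True))
f=F[1];g=f["im"].max(2).astype(int);im=f["im"].astype(int)
sat=im.max(2)-im.min(2)
m=((sat<25)&(g<190)).astype(np.uint8);m[:200]=0;m[287:]=0;m[:,:225]=0;m[:,385:]=0
cv2.imwrite("pics/matmask.png",m*255)
k,L,S,C=cv2.connectedComponentsWithStats(m);j=1+np.argmax(S[1:,4]);print(S[j])
v,u=np.nonzero(L==j);rect(wplane(u,v,.007,f),"mat")
for n in("top",):
    t=np.load(n+"0.npz");im=t["im"].astype(int);m=((im.max(2)-im.min(2)<25)&(im.max(2)<190)).astype(np.uint8);M=np.zeros_like(m);M[170:220,348:426]=m[170:220,348:426]
    cm=optics.camera_model(n);v,u=np.nonzero(M);d=np.stack([(u-cm["K"][0,2])/cm["K"][0,0],(v-cm["K"][1,2])/cm["K"][1,1],np.ones(len(u))],-1)@cm["R"];o=-cm["R"].T@cm["t"]
    rect(o+d*((.007-o[2])/d[:,2])[:,None],"mat top cam")
E
python3 - <<'E'
import cv2
a=cv2.imread('pics/w0.png')[170:320,250:410];b=cv2.imread('pics/w1.png')[190:300,220:390]
a=cv2.resize(a,None,fx=2.5,fy=2.5);b=cv2.resize(b,(400,260));a=cv2.resize(a,(400,375))
cv2.imwrite('pics/crop1.png',cv2.vconcat([a,b]))
E
```

```text
medium 0 n 372 z [0.0577 0.0611 0.0625] rect [0.4245 0.1514] [0.0487 0.0477] enc [0.4248 0.1516] 0.025
tamper 0 n 554 z [0.0887 0.0925 0.0941] rect [0.4372 0.3113] [0.0289 0.03  ] enc [0.4374 0.3106] 0.0159
slim 1 n 257 z [0.0748 0.0789 0.0805] rect [ 0.4439 -0.0021] [0.033 0.033] enc [ 0.4443 -0.0019] 0.0174
wide 1 n 442 z [0.0423 0.0451 0.0466] rect [ 0.4213 -0.1606] [0.063  0.0633] enc [ 0.4212 -0.1606] 0.0324
lev 1 n 1521 z [0.034  0.0359 0.0375] rect [ 0.4507 -0.3115] [0.057  0.0573] enc [ 0.4507 -0.3116] 0.0292
slim 0 n 262 z [0.0746 0.0787 0.0804] rect [ 0.4436 -0.0009] [0.0324 0.0336] enc [ 0.4438 -0.0013] 0.0178
table z w0 0.2903062838340146
scale all [0.6085 0.2141] [0.1313 0.1503] 71.13 box [[0.515999972820282, 0.17599999904632568], [0.6579999923706055, 0.12800000607967377], [0.7009999752044678, 0.25200000405311584], [0.5590000152587891, 0.30000001192092896]]
scale px 272 387 192 302 (array([0.015, 0.016, 0.017, 0.018, 0.019, 0.02 , 0.021, 0.022, 0.023,
       0.024, 0.025, 0.026, 0.027, 0.028, 0.029, 0.03 ]), array([   6,   19,   17,   16,   38,   67,   94,  364,  987, 1016,  410,
        539, 2119, 2197,  477,   20]))
[ 234  205  142   80 8037]
mat [ 0.6106 -0.2183] [0.1018 0.1994] 11.33 box [[0.5410000085830688, -0.13099999725818634], [0.5799999833106995, -0.32600000500679016], [0.6800000071525574, -0.3059999942779541], [0.640999972820282, -0.11100000143051147]]
mat top cam [ 0.6105 -0.2179] [0.1002 0.1994] 11.14 box [[0.5419999957084656, -0.12999999523162842], [0.5809999704360962, -0.32499998807907104], [0.6790000200271606, -0.3059999942779541], [0.6399999856948853, -0.10999999940395355]]
```

View pics/crop1.png

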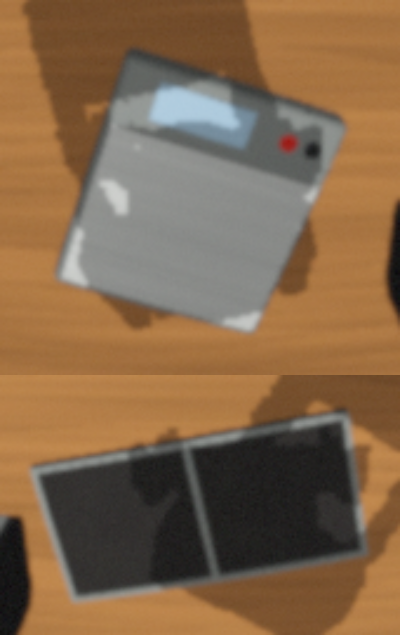

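View pics/matmask.png

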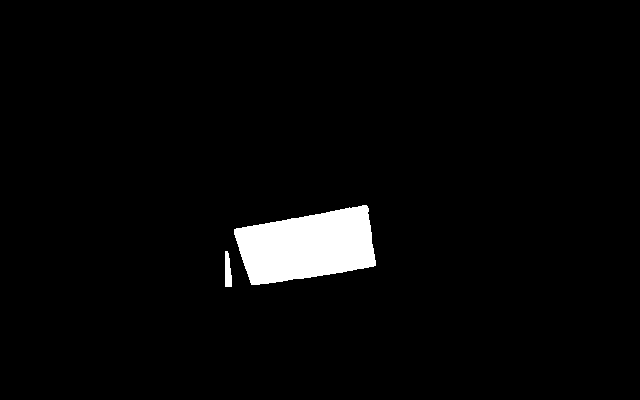

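The rectangles come out at 131×150 mm and 100×199 mm, matching the scale and mat, and both cameras agree on the mat. Next I'll touch the table to find how far the tips reach at partial openings.

```bash
cat >> h.py <<'E'
S=np.array([.6237,.2090]);MN=np.array([.6008,-.1691]);MF=np.array([.6204,-.2672])
def ori(xy,z,a):
    best=None;q0=np.array(r.read_state()["joint_positions"])
    for k in(a,a+np.pi):
        s=r.solve_ik([*xy,z],down(k))
        if s is None: continue
        c=abs(np.array(s)-q0).max()
        if best is None or c<best[0]: best=(c,down(k))
    return best[1]
def stt(m=""):
    s=r.read_state();print(m,"t%.1f"%s["time_s"],np.round(s["eef_pos"],4),"w%.4f"%s["grip_width"],"F",np.round(s["contact_force"],1));return s
E
python3 - <<'E'
from h import *
F=dict(np.load("w0.npz"));P=wcloud(F["d"],F)
m=(P[...,2]>.0262)&(P[...,2]<.032)&(abs(P[...,0]-.61)<.11)&(abs(P[...,1]-.21)<.12);m=cv2.morphologyEx(m.astype(np.uint8),cv2.MORPH_OPEN,np.ones((5,5)))>0
print("pan",cv2.minAreaRect(P[m][:,:2].astype(np.float32)))
xy=(.48,-.08);q=ori(xy,.04,0)
r.reach([*xy,.08],q)
for w in(.060,.047,.034):
    command_gripper(w,force=30)
    r.move_straight([*xy,.04],q,speed=.15);r.hold(.15);stt("pre")
    h=r.move_straight([*xy,.008],q,speed=.03,max_force=3);stt(f"{w} {h}")
    r.move_straight([*xy,.045],q,speed=.15)
E
```

```text
pan ((0.624588131904602, 0.2086104303598404), (0.12233079969882965, 0.10508564114570618), 71.1982650756836)
pre t5.9 [ 0.4807 -0.0802  0.0409] w0.0599 F [ 0.2  0.7 -0.1]
0.06 False t7.2 [ 0.4801 -0.08    0.0082] w0.0603 F [0.2 0.7 0.4]
pre t8.2 [ 0.48   -0.08    0.0399] w0.0471 F [ 0.5 -0.2  0.3]
0.047 False t9.4 [ 0.4801 -0.0801  0.0082] w0.0468 F [-0.1 -1.  -0.3]
pre t10.5 [ 0.48   -0.08    0.0399] w0.0342 F [-0.1 -0.6  0.5]
0.034 False t11.8 [ 0.4801 -0.08    0.0082] w0.0341 F [ 1.2 -0.1  0. ]
```

The pan is confirmed at (0.6246, 0.2086), 122×105 mm. No contact came even with the TCP at z = 8 mm, though, so I'll look at the fingers before trusting the tip extent.

Run:
```python
from h import *
im,d=optics.get_image("side");im2,d2=optics.get_image("wrist");st=stt()
a=cv2.resize(im[130:290,230:430],(800,640))[:590]
cv2.imwrite("pics/s1.png",a[:,:,::-1]);cv2.imwrite("pics/w2.png",im2[:,:,::-1])
P=cloud("side",d);m=(np.hypot(P[...,0]-.48,P[...,1]+.08)<.045)&(P[...,2]>.004)&(P[...,2]<.2)
print("lowest side-view finger pts",np.sort(P[m][:,2])[:15].round(4))
P=wcloud(d2,st);m=(np.hypot(P[...,0]-.48,P[...,1]+.08)<.045)&(P[...,2]>.004)&(P[...,2]<.2)
print("wrist",np.sort(P[m][:,2])[:15].round(4))
```

```text
t12.2 [ 0.4794 -0.0798  0.0443] w0.0336 F [0.1 0.7 0.1]
lowest side-view finger pts [0.0527 0.0538 0.0545 0.0553 0.0557 0.0564 0.0575 0.0576 0.0576 0.058
 0.058  0.0585 0.0587 0.0589 0.0592]
wrist [0.0489 0.0489 0.0491 0.0492 0.0492 0.0493 0.0494 0.0494 0.0495 0.0495
 0.0495 0.0496 0.0497 0.0497 0.0497]
```

View pics/s1.png

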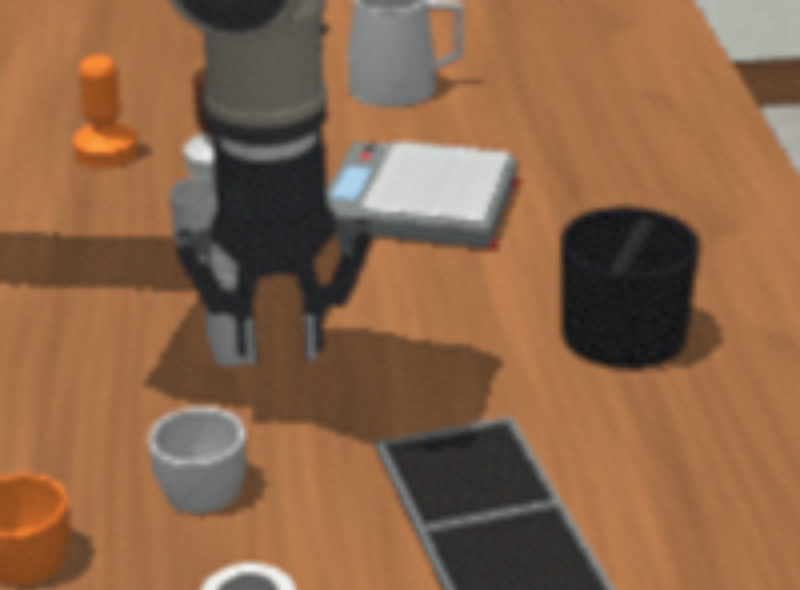

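View pics/w2.png

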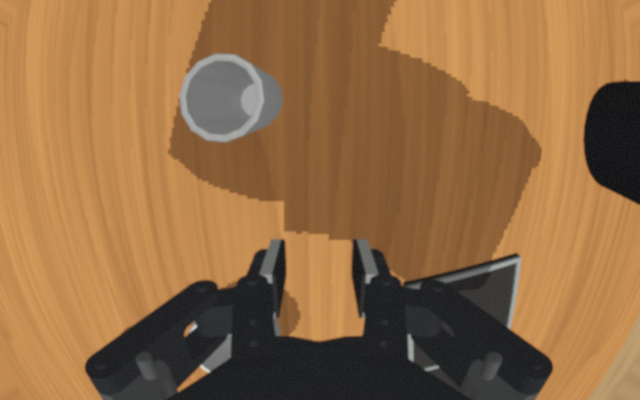

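Both views put the fingertips at z ≈ 0.049 with the TCP at 0.044. That conflicts with the stated 25 mm extent, since the tips seem to sit about 30 mm farther back. I'll settle it by touching lower and checking the pads' lateral position.

Run:
```python
from h import *
xy=(.48,-.08);q=r.read_state()["eef_rot"]
im2,d2=optics.get_image("wrist");st=r.read_state();P=wcloud(d2,st)
T=(P-st["eef_pos"])@Ro.from_quat(st["eef_rot"]).as_matrix()
m=(abs(T[...,0])<.04)&(abs(T[...,1])<.045)&(P[...,2]<.09)&(P[...,2]>.01)&(d2>0)
for s in(-1,1):
    k=m&(T[...,1]*s>0)&(T[...,2]>-.03);t=T[k];print(s,len(t),"min",t.min(0).round(4),"max",t.max(0).round(4))
q=ori(xy,.04,0)
for w in(.034,.060):
    command_gripper(w,force=30)
    r.move_straight([*xy,.008],q,speed=.1);r.hold(.15);stt("pre")
    h=r.move_straight([*xy,-.02],q,speed=.02,max_force=3);stt(f"{w} {h}")
    r.move_straight([*xy,.02],q,speed=.1)
```

```text
-1 774 min [-0.0112 -0.0304 -0.03  ] max [ 0.0117 -0.0158 -0.0044]
1 761 min [-0.0118  0.0174 -0.03  ] max [ 0.0118  0.0319 -0.0041]
pre t13.2 [ 0.4805 -0.0802  0.0086] w0.0338 F [ 0.1 -0.3  0.8]
0.034 True t14.0 [ 0.48   -0.08   -0.0054] w0.0338 F [-1.3  0.1  7.3]
pre t15.2 [ 0.4801 -0.0801  0.0082] w0.0604 F [-0.4  0.7 -1.4]
0.06 True t16.1 [ 0.4799 -0.08   -0.0097] w0.0600 F [-0.8  0.3  7.2]
```

Touch confirms it: the tips sit 5 mm behind the TCP at 34 mm opening and about 9.5 mm behind at 60 mm. I'll use these measured values instead of the stated 25 mm, and place the wide cup first.

```bash
cat >> h.py <<'E'
SP=np.array([.6243,.2088])
def back(w): return float(np.interp(w,[.034,.060,.085],[.005,.0095,.015]))
def pick(xy,tip,w,a,grip=40,lift=.14,op=.085):
    z=tip-back(w);command_gripper(op,force=grip)
    q=ori(xy,z,a);r.reach([*xy,z+.09],q);r.move_straight([*xy,z],q,speed=.12)
    command_gripper(max(w-.015,0),force=grip);s=stt("gripped")
    r.move_straight([*xy,z+lift],q,speed=.2);r.hold(.1);stt("lifted");return z
def place(xy,zt,a,hi,down_from=.008,push=.005,F=4,op=.02,w=None,release=True):
    q=ori(xy,zt,a);r.reach([*xy,zt+hi],q);r.move_straight([*xy,zt+down_from],q,speed=.12);r.hold(.15);stt("pre")
    h=r.move_straight([*xy,zt-push],q,speed=.015,max_force=F);s=stt(f"contact {h}, target z {zt:.4f}")
    return h,q
def release(xy,q,op,up=.1):
    command_gripper(op);s=stt("released");p=s["eef_pos"]
    r.move_straight([p[0],p[1],p[2]+up],q,speed=.15)
E
python3 - <<'E'
from h import *
z=pick((.4212,-.1606),.013,.064,np.pi/2)
im,d=optics.get_image("wrist");cv2.imwrite("pics/w3.png",im[:,:,::-1])
print(z)
E
```

```text
gripped t19.4 [ 0.4217 -0.1608  0.0036] w0.0622 F [-0.7  1.   5.5]
lifted t20.3 [ 0.4204 -0.1601  0.1413] w0.0628 F [ 0.6  0.9 -2.1]
0.002619999999999999
```

View pics/w3.png

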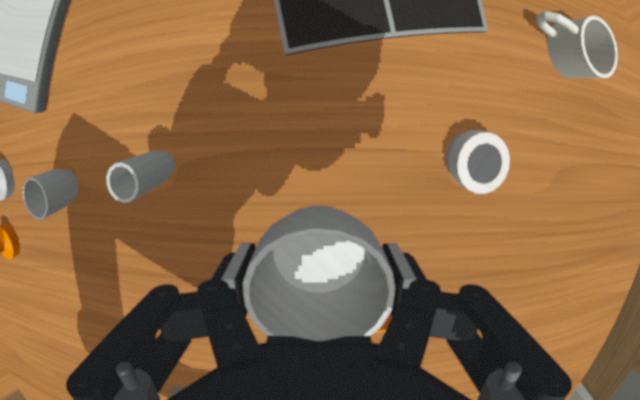

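The wide cup is held squarely in the jaws (rim centred at 320,285). Placing it on the pan.

Run:
```python
from h import *
h,q=place(SP,.0026+.028,np.pi/2,.11)
s=r.read_state()
release(SP,q,.084,.06)
p=r.read_state()
im,d=optics.get_image("top");P=cloud("top",d);m=(np.hypot(P[...,0]-SP[0],P[...,1]-SP[1])<.05)&(P[...,2]>.066)&(P[...,2]<.09);print("top cam rim",m.sum())
```

```text
pre t23.1 [0.6249 0.2089 0.0397] w0.0624 F [ 0.6 -0.1 -1.4]
contact True, target z 0.0306 t23.6 [0.6242 0.2088 0.0317] w0.0625 F [-1.3  0.2  4. ]
released t24.0 [0.6234 0.2086 0.0304] w0.0840 F [-1.2 -0.5 -0.7]
top cam rim 23
```

```bash
cat >> h.py <<'E'
def wtop(xy,h,rad=.06,tol=.006,save=None):
    st=r.read_state();im,d=optics.get_image("wrist")
    if save: cv2.imwrite(save,im[:,:,::-1])
    P=wcloud(d,st);m=(np.hypot(P[...,0]-xy[0],P[...,1]-xy[1])<rad)&(abs(P[...,2]-h)<tol);q=P[m][:,:2].astype(np.float32)
    if len(q)<5: print("few",len(q));return
    c,R=cv2.minEnclosingCircle(q);b=cv2.minAreaRect(q);print("n",len(q),"enc",np.round(c,4),round(R,4),"rect",np.round(b[0],4),np.round(b[1],4),"circ",circ(q))
    return c
E
python3 - <<'E'
from h import *
wtop(SP,.074,.045,.004,"pics/w4.png")
z=pick((.4247,.1515),.046,.049,np.pi/2,lift=.13)
print(z)
wtop(SP,.074,.045,.004,"pics/w5.png")
E
```

```text
n 1884 enc [0.6239 0.2083] 0.0323 rect [0.6241 0.2086] [0.0631 0.0635] circ (array([0.62483628, 0.20876583]), np.float64(0.030015085251980655), 1259, np.float64(0.0004895495615093534))
gripped t27.0 [0.4252 0.1515 0.0393] w0.0476 F [-1.  -0.5  7.1]
lifted t27.9 [0.4238 0.1513 0.167 ] w0.0474 F [ 0.3 -1.1 -1.7]
0.03840384615384615
few 0
```

View pics/w4.png

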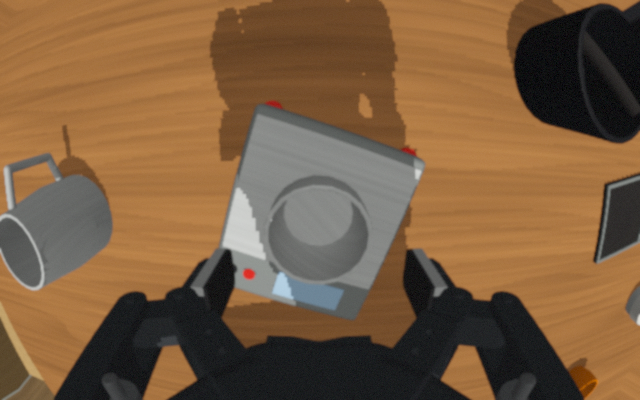

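View pics/w5.png

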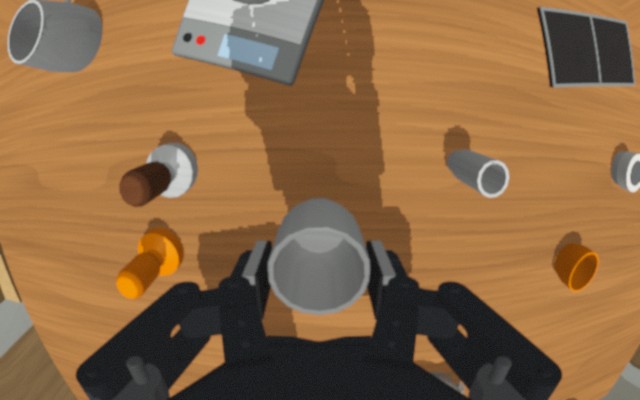

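The wide cup's rim fits a 63 mm circle within 1 mm of the pan centre. The medium cup is held upright (rim at 320,265). Now nesting it.

Run:
```python
from h import *
W=(.6241,.2086)
h,q=place(W,.0386+.033,np.pi/2,.09,down_from=.007)
```

```text
pre t29.8 [0.6247 0.2087 0.0798] w0.0473 F [-0.5 -0.5 -1.3]
contact True, target z 0.0716 t30.3 [0.6241 0.2086 0.0724] w0.0473 F [-0.7 -0.9  4. ]
```

Run:
```python
from h import *
q=r.read_state()["eef_rot"]
release(0,q,.075,.06)
wtop(SP,.095,.04,.004,"pics/w6.png")
wtop(SP,.074,.045,.003)
z=pick((.4440,-.0018),.060,.034,np.pi/2,lift=.13)
st=r.read_state();im,d=optics.get_image("wrist");cv2.imwrite("pics/w7.png",im[:,:,::-1]);print(z)
```

```text
released t30.7 [0.6233 0.2084 0.0712] w0.0750 F [ 0.1 -1.1  0.6]
n 1161 enc [0.6238 0.2085] 0.0247 rect [0.624  0.2087] [0.0481 0.0486] circ (array([0.62469206, 0.20837252]), np.float64(0.022624271475289937), 779, np.float64(0.0004945314747994984))
n 1149 enc [0.6238 0.2087] 0.0321 rect [0.6285 0.2084] [0.0632 0.0537] circ (array([0.62890374, 0.20925005]), np.float64(0.02653376798699254), 487, np.float64(0.0008177042658180435))
gripped t34.1 [ 0.4444 -0.0019  0.0555] w0.0330 F [-0.5  1.5  6.4]
lifted t35.0 [ 0.4431 -0.0017  0.1836] w0.0328 F [-0.7 -0.4 -1.3]
0.055
```

View pics/w6.png

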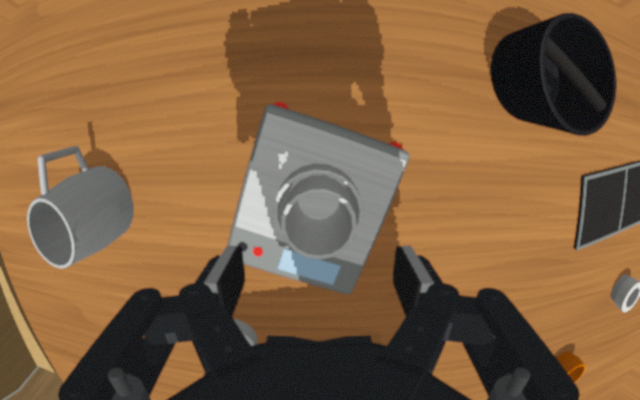

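View pics/w7.png

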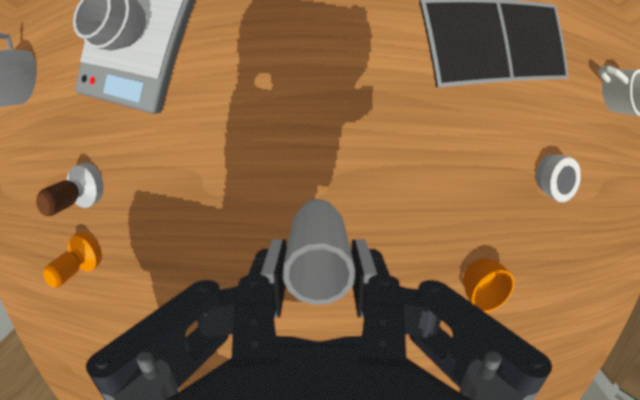

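The medium cup is concentric in the wide cup, with its rim at 0.095 m as expected. The slim cup is held (320,272). Nesting it now.

Run:
```python
from h import *
W=(.6240,.2087)
h,q=place(W,.0552+.038,np.pi/2,.085,down_from=.007)
s=r.read_state()
if h and abs(s["eef_pos"][2]-.0932)<.003:
    release(0,s["eef_rot"],.065,.06)
    wtop(SP,.118,.035,.004,"pics/w8.png"); wtop(SP,.095,.04,.003)
```

```text
pre t37.1 [0.6246 0.2088 0.1014] w0.0325 F [ 0.1  0.7 -1.4]
contact True, target z 0.0932 t37.6 [0.6241 0.2088 0.0936] w0.0328 F [-0.7 -0.3  4.9]
released t38.0 [0.6234 0.2086 0.0924] w0.0650 F [ 0.3 -0.5  0.2]
n 792 enc [0.6242 0.2092] 0.0173 rect [0.6243 0.2094] [0.0336 0.0332] circ (array([0.62520867, 0.20935021]), np.float64(0.015224764981343402), 548, np.float64(0.0005110037238150449))
n 870 enc [0.624  0.2084] 0.0247 rect [0.6278 0.2079] [0.0481 0.0413] circ (array([0.62480332, 0.20820768]), np.float64(0.022287033249051548), 416, np.float64(0.0005711325935004693))
```

View pics/w8.png

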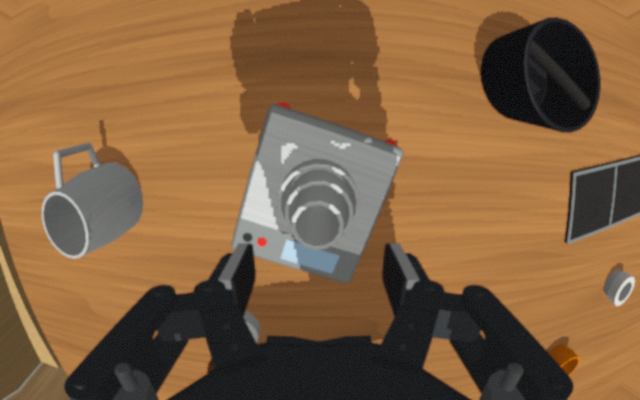

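All three cups are nested concentrically and the slim rim is at 0.118 m. Next, the tamper.

Run:
```python
from h import *
wtop((.437,.311),.0935,.05,.004)
z=pick((.4373,.3108),.052,.034,np.pi/2,grip=60,lift=.165)
st=r.read_state();im,d=optics.get_image("wrist");cv2.imwrite("pics/w9.png",im[:,:,::-1]);print(z)
q=r.read_state()["eef_rot"]
r.move_straight([.46,0.,z+.165],q,speed=.25)
h,q=place(MN,z+.005,np.pi/2,.08,down_from=.009,F=5)
```

```text
few 4
gripped t41.4 [0.4376 0.3111 0.0476] w0.0319 F [-0.8  0.4  4. ]
lifted t42.5 [0.4366 0.3104 0.2104] w0.0321 F [ 0.4  0.2 -2.3]
0.047
pre t45.7 [ 0.6015 -0.1693  0.0622] w0.0325 F [ 0.6 -0.2 -2.8]
contact True, target z 0.0520 t46.3 [ 0.6007 -0.1691  0.0526] w0.0320 F [0.  1.2 4.6]
```

View pics/w9.png

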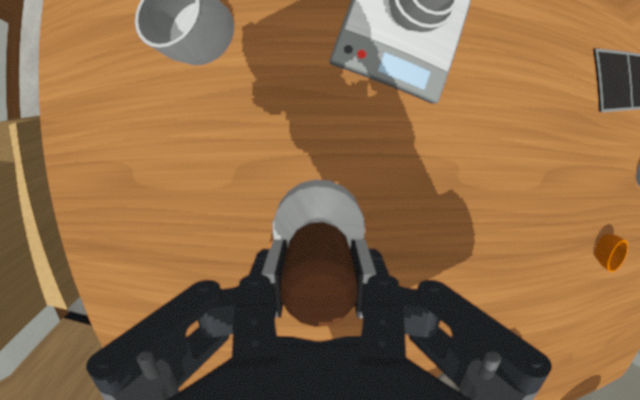

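The tamper hangs upright and touched down at the expected height. I'll release it, then do the leveller.

Run:
```python
from h import *
release(0,r.read_state()["eef_rot"],.07,.1)
wtop(MN,.099,.05,.005,"pics/w10.png")
z=pick((.4507,-.3115),.0175,.058,.197,grip=60,lift=.13)
st=r.read_state();im,d=optics.get_image("wrist");cv2.imwrite("pics/w11.png",im[:,:,::-1]);print(z)
```

```text
released t46.8 [ 0.5998 -0.1687  0.0512] w0.0700 F [ 0.9  0.2 -0.1]
n 1303 enc [ 0.6007 -0.1689] 0.0154 rect [ 0.6012 -0.1689] [0.0295 0.0293] circ (array([ 0.60156442, -0.16885426]), np.float64(0.011749822349375562), 686, np.float64(0.0012678013492337182))
gripped t50.2 [ 0.4511 -0.3119  0.0096] w0.0563 F [-0.7  1.8  6.4]
lifted t51.1 [ 0.4499 -0.3107  0.1366] w0.0560 F [-0.5 -0.3 -3.5]
0.008346153846153847
```

View pics/w10.png

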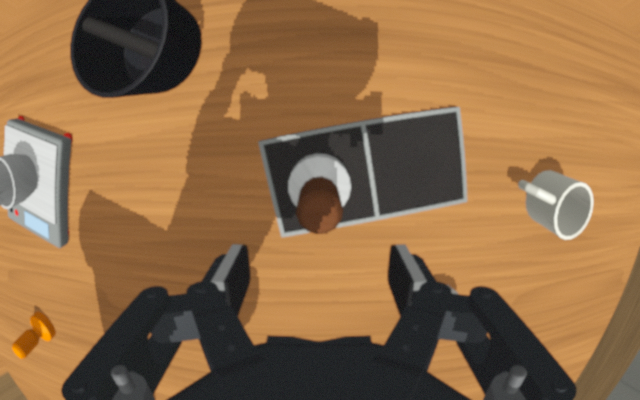

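View pics/w11.png

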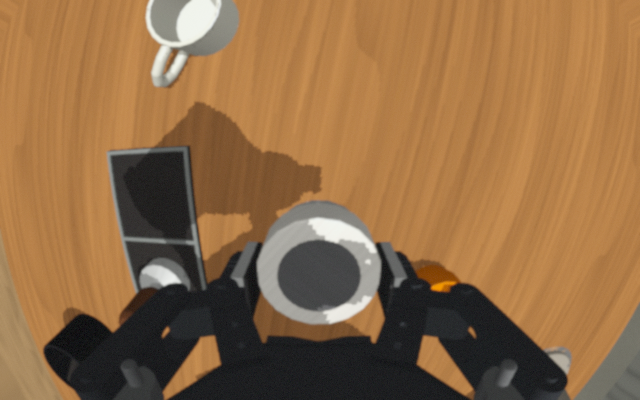

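The tamper is centred in the near pocket, with its top within 1 mm of target. The leveller is held level (320,275). Placing it.

Run:
```python
from h import *
h,q=place(MF,.0086+.005,.197,.11,down_from=.009,F=5)
s=r.read_state()
if h and abs(s["eef_pos"][2]-.0136)<.004:
    release(0,s["eef_rot"],.075,.16)
    wtop(MF,.041,.05,.004,"pics/w12.png")
    for n in("side","top"):
        im,d=optics.get_image(n);cv2.imwrite(f"pics/{n}9.png",im[:,:,::-1]);np.savez(n+"9.npz",im=im,d=d)
        P=cloud(n,d);P0=cloud(n,np.load(n+"0.npz")["d"])
        for nm,xy,hh in(("jug",(.606,.449),.095),("ecup",(.584,-.444),.058),("knock",(.742,-.006),.085)):
            g=lambda P:(lambda q:(len(q),np.mean([q.min(0),q.max(0)],0).round(4)[:2]))(P[(np.hypot(P[...,0]-xy[0],P[...,1]-xy[1])<.09)&(abs(P[...,2]-hh)<.009)])
            print(n,nm,g(P0),g(P))
```

```text
pre t53.0 [ 0.6209 -0.2675  0.0237] w0.0560 F [-0.3 -0.5 -3. ]
contact True, target z 0.0136 t53.6 [ 0.6204 -0.2671  0.0146] w0.0565 F [-1.2  1.4  4.5]
released t54.0 [ 0.6192 -0.2665  0.0128] w0.0752 F [-0.1  0.3 -0. ]
n 2888 enc [ 0.6212 -0.2673] 0.0292 rect [ 0.6213 -0.2676] [0.0572 0.0566] circ (array([ 0.62136144, -0.26738196]), np.float64(0.023706374588288323), 1713, np.float64(0.0028179049919089642))
side jug (74, array([0.6064, 0.442 ])) (78, array([0.614 , 0.4471]))
side ecup (274, array([ 0.584 , -0.4376])) (270, array([ 0.5837, -0.4398]))
side knock (252, array([ 0.742 , -0.0088])) (168, array([ 0.7419, -0.0086]))
top jug (152, array([0.6185, 0.4502])) (160, array([0.6184, 0.4497]))
top ecup (156, array([ 0.5836, -0.4311])) (98, array([ 0.5832, -0.4448]))
top knock (331, array([ 0.7425, -0.0044])) (328, array([ 0.7425, -0.0045]))
```

View pics/w12.png

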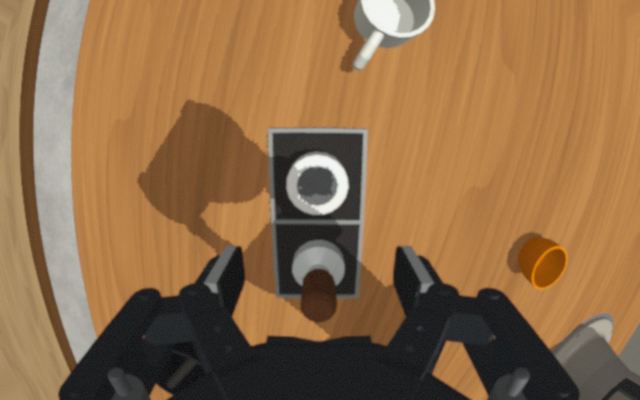

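View pics/side9.png

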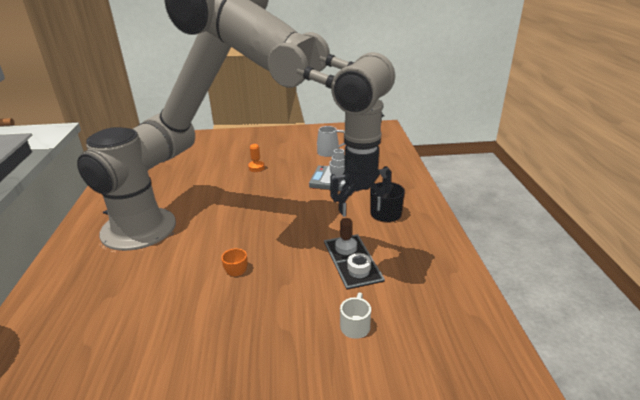

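Both pocket items are centred, and the bystanders haven't moved. The reduced espresso-cup points in the top view come from the arm hiding part of it, since the side view matches the start. Handing in.

Run:
```python
from h import *
r.hold(.5);stt();r.finish_job()
```

```text
t55.8 [ 0.6192 -0.2665  0.1729] w0.0750 F [-0.2 -0.7 -0.4]
the job is handed in; nothing more can be done
```

I handed the job in at 55.8 s. The three cups are nested on the scale pan, the tamper is in the pocket nearer the scale, and the leveller is in the other pocket. The system reports no verdict, so these are my own last checks:

- **Cups:** The wide cup was within about 1 mm of the pan's middle. The medium and slim cups touched down within 1 mm of the expected heights, with axes within about 1 mm of each other. I last checked the cup stack right after nesting, before moving the tamper and leveller.
- **Tamper and leveller:** Both measured within about 1 mm of their pocket centres and looked upright in the pictures.
- **Contact force:** Touchdowns read under 5 N at the tool, against the 60 N limit.
- **Bystanders:** The jug, espresso cup and knock box matched their starting positions.
    - **Espresso cup:** The top view differed by 14 mm. I put that down to the arm hiding part of the cup, because the side view agreed to about 2 mm.
    - **Jug:** The side view differed by 9 mm on few points, while the top view agreed to under 1 mm.

**Wrong fingertip figure:** The stated 25 mm fingertip reach did not hold. Touching the table showed the tips 5–10 mm behind the TCP, depending on opening, so I used the measured values for every grasp and placement.

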